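# Pin back a sprung belt tensioner

## Task

Take the orange-headed locking pin from the red tool insert and put it through the red-marked eye of the sprung tension wheel at rest; then, using the pin as the handle, turn the wheel anticlockwise against its spring and hold it while you feel with the pin for the lock hole hidden under the wheel somewhere along the yellow band. Push the pin fully home there, upright with its collar down on the wheel, and let go so that the pin keeps the wheel wound. Press and turn gently, never wind past the end of the yellow band or let the wheel fly back, and leave the drift, can, screwdriver and socket alone.

Things in the scene. Friction and masses are not known exactly. Their poses are not given: they have to be found in the camera images.
- pin: Steel locking pin with an orange grip, 57 mm tall, 60 g, z up along it, origin at the tip. Round shank 8 mm across from z 0 to 23 mm, its last 4 mm tapering to 4 mm across, round collar 20 mm across from 23 to 27 mm, flat grip above. Stands in one of the two holes of the red insert, collar on the insert's top; which hole and its yaw vary.
- pin_grip (a point): Centre of the pin's orange grip, 42 mm above the pin's tip. The grip is 12 mm thick along the pin's x, 28 mm wide along its y and 30 mm high (27 to 57 mm above the tip).
- tensioner: Belt tensioner bolted down, placed and turned differently each time. Origin on the bench at the wheel's vertical axis; its x points at the eye at rest. Flange 210 mm across, 8 mm high; drum 160 mm across; on it the tension wheel, an aluminium disc 156 mm across, 38 to 46 mm above the bench. On the wheel opposite the eye a black pulley, 60 mm across, top 68 mm up, 40 mm from the axis.
- ring_top (a point): Point on the wheel's axis at the level of the lock ring's flat top, 36 mm above the bench. The fixed steel ring lies wholly under the wheel. Its one hole, 10.5 mm wide, 16 mm deep, is 60 mm from the axis like the eye, hidden, its place unknown: under the eye when the wheel has turned somewhere between 0.50 and 1.40 rad.
- band_end (a point): Far end of the yellow band painted on the flange, 93 mm from the axis. The band runs round the axis from 0.40 to 1.50 rad, counted anticlockwise from above from the tensioner's x; the lock hole lies within this stretch.
- wheel (a joint): Angle of the tension wheel in rad: 0 at rest on its stop, growing anticlockwise seen from above. The spring pulls back with about 0.2 Nm at rest plus 0.25 Nm per rad (at the eye: 3 N at rest, 7.5 N at 1 rad). It can turn to 1.8 rad; past the yellow band's end (1.50 rad; 1.60 at the most) it is overwound.
- eye (a point): Centre of the mouth of the wheel's eye: through hole 9.8 mm wide in the wheel's top face, 46 mm above the bench, 60 mm from the axis, a red dash outside it. Away from the lock hole, a pin put through it stands on the ring 10 mm below this mouth, its collar 13 mm clear; fully home its collar lies on the wheel, its tip 23 mm below the mouth, and the spring's side load keeps it.
- tray: Red tool insert, 100 mm by 150 mm, 32 mm high, does not move. Origin under its centre on the bench. Two holes 9.5 mm wide and 28 mm deep at y = -35 and +35 mm on its own y axis hold the pin and the drift.
- drift: Bystander: a drift like the pin but with a round black head 17 mm across, 51 mm tall, standing in the other hole. Origin at its tip.
- can: Bystander: green-labelled can, 68 mm across, 85 mm high. Origin under its centre.
- screwdriver: Bystander: screwdriver with a red handle, 190 mm long, lying on the bench at the robot's right. Origin on its underside, midway.
- socket: Bystander: small steel socket, 28 mm across, 32 mm high, standing. Origin under its centre.
Mind the look-alikes: they are no part of the job. There is more than one size of the pin; the job needs the middle-sized.

How it is judged:
By the outcome, as a careful person would: the job done as asked, in the order asked, and still so for the second after the job is handed in, with the robot touching nothing.
It also fails if it takes over 72 s, if anything falls off the work surface, if the arm or the gripper's body presses on something with over 40 N, if the wrist force passes 120 N, or if a joint passes its speed limit or range.

## Robot

A 6-joint arm with a two-finger parallel gripper is mounted at the origin on the work surface. World frame = base frame: x ahead of the robot, y to its left, z up, the work surface at z = 0. Lengths are in m, angles in rad, forces in N, time in s.
With the tool pointing down it reaches from about 0.25 to 0.775 m from the base axis. Payload 4 kg.
Tool frame: the origin (TCP) lies midway between the tips of the shut fingers; the grasp point (between the pads) lies 19 mm behind it (robot.tcp_to_grasp is the distance from the TCP to the grasp point, in m); z points along the fingers, x is the direction in which the jaws open and shut, and the axes are right-handed (so a half turn about z gives the same grasp; the last joint's range is limited). The gripper opens to 94 mm and grips with 3 to 60 N. Pads are 16 mm wide; open, the fingers measure 119 mm over their backs; the gripper's body (75 mm by 177 mm) begins 78 mm behind the grasp point.
Start: joints at [-1.213, 0.087, 1.371, -0, 1.684, -0.103], TCP at [0.245, -0.493, 0.206] pointing down, gripper open.
Joint ranges: [-3.1, 3.1], [-0.76, 2.03], [0.27, 2.55], [-1.08, 4.22], [0.17, 2.65], [-2.57, 2.57]. Speed limits (rad/s): [2.79, 2.79, 3.14, 3.14, 3.14, 3.14].

## Interface

Orientations are given as [roll, pitch, yaw] about the fixed x, y, z axes, in that order (R = Rz(yaw) Ry(pitch) Rx(roll)).
In Python, from bench import get_obs, vision, robot gives the robot as it stands.
- The arm moves only by the tool servo_tool, never from a script. Its argument "targets" is text: rows parted by semicolons, each of 7 numbers parted by spaces: the opening, from 0 (shut) to 1 (fully open), then the shift along the tool's x, y, z as a fraction of full scale, then the turn, a rotation vector about the tool's x, y, z as a fraction of full scale. A call has 1 to 12 rows; each row is the pose to reach, as a shift and turn from the pose commanded when the call began, along the tool's axes at that moment, turning the shorter way round; what a row does not reach only later rows make up. Full scale, the value 1, is 0.25 m for a shift and pi rad for a turn. A row lasts 1/12 s, in which the tool goes at most 41.7 mm and 7.16 degrees, less where a joint would pass 70% of its speed; a pose out of reach is approached as far as the arm can. A call with a number of a shift or a turn outside -1 to 1 is refused whole. A call with a gripper value outside its range is refused whole. The fingers move at their own pace and stop on an object; the grip force is fixed at half the most. Time passes only in rows, so rows that repeat a pose let the fingers close. It gives the time, the measured TCP pose, the force and the opening at its end, in the units of the state.
- get_obs(): the state, without advancing time (a new reading comes with each control period).
- vision.snapshot(name): name is "scene" or "top" or "wrist"; returns a dict with "image" (400x640x3 uint8, red, green, blue), "mtx" (3x3 intrinsics, pixels), "world_from_camera" (4x4, takes a point from camera to world coordinates); the wrist camera has in their place "T_tool_cam" (4x4, takes a point from camera to tool coordinates, whose origin is the TCP and whose axes are the tool frame's). Camera axes: x right, y down, z forward; pixel columns grow to the right and rows downward; lengths in m; the calibration is good to about 2 mm. The wrist camera is an equidistant fisheye: a pixel r from the principal point sees the ray r / f radians off the axis. A picture is of the moment at which its call begins: read the wrist's pose just before it. There is no depth.
- robot.close_job(): hands the job in, once; it reports no verdict.
The state is a dict: "time": time; "joint_positions": joint angles; "qvel": joint speeds; "joint_torque": joint torques, N m; "tool_pos": TCP position; "ee_rot": TCP orientation; "wrist_force": force on the tool from outside, world axes, zero at the start; "wrist_torque": the same for the moment, N m; "width": finger opening in m.
Only numpy, scipy, OpenCV 4.12 (cv2) and the standard library are available. Lean on these libraries where they do the work, as an engineer would, in place of code of your own. Each camera call takes 0.05 s, during which the arm holds its last target.

## Working session

There is one attempt and no reset: what is moved stays moved. The work goes in short steps, Python scripts to look and compute and a tool call to move; the robot and the scene stay as the last step left them, time stands still between calls to the robot, and variables do not carry over. Pictures are saved under pics/ and viewed, and the job is handed in when it is done.

Besides the shell and the picture viewer there is one more tool, called after ">>>" as name(argument=value, ...) on one line, values as JSON. servo_tool: Moves the arm, as the interface text tells. Its arguments: {"type":"object","properties":{"targets":{"type":"string"}},"required":["targets"]}

```bash
ls; mkdir -p pics; python3 - <<'E'
from bench import get_obs, vision, robot
import cv2
o=get_obs(); print(o)
for n in ("scene","top","wrist"):
    s=vision.snapshot(n); cv2.imwrite(f"pics/{n}0.png",s["image"][:,:,::-1])
    print(n,s["mtx"],s.get("world_from_camera"),s.get("T_tool_cam"))
print(robot.tcp_to_grasp)
E
```

```text
pics
{'time': 0.0, 'joint_positions': array([-1.21312885e+00,  8.79337565e-02,  1.37224218e+00, -4.66288525e-05,
        1.68362517e+00, -1.03107525e-01]), 'qvel': array([-0.00127353,  0.00012788, -0.00094915, -0.00114507,  0.00041179,
        0.00043932]), 'joint_torque': array([ 1.49923108e-03, -3.40173018e+01, -3.02425182e+01,  7.19998847e-02,
        3.28593620e-02, -1.54086010e-04]), 'tool_pos': array([ 0.24433387, -0.49212358,  0.20432194]), 'ee_rot': array([-3.14141145e+00,  2.20150163e-03, -1.11002632e+00]), 'wrist_force': array([-0.36664528,  0.02414421,  0.20026783]), 'wrist_torque': array([ 0.03146452, -0.00323909, -0.01121019]), 'width': 0.09416072233503264}
scene [[374.37437156   0.         321.0756157 ]
 [  0.         374.37437156 199.0241101 ]
 [  0.           0.           1.        ]] [[-0.24529031  0.77866681 -0.57750383  1.0080084 ]
 [ 0.96943555  0.20023108 -0.14178235  0.07601998]
 [ 0.00523301 -0.59463057 -0.80398203  0.648653  ]
 [ 0.          0.          0.          1.        ]] None
top [[433.60759666   0.         322.65973627]
 [  0.         433.60759666 200.66736066]
 [  0.           0.           1.        ]] [[-0.01381219 -0.99425963  0.10609911  0.47112802]
 [-0.99987148  0.01459751  0.00662862 -0.05759463]
 [-0.00813935 -0.10599392 -0.99433347  1.19284179]
 [ 0.          0.          0.          1.        ]] None
wrist [[309.70691629   0.         325.16771809]
 [  0.         309.70691629 197.67719427]
 [  0.           0.           1.        ]] None [[ 9.99999786e-01  5.24893973e-04 -3.90727904e-04  9.99011195e-04]
 [-4.15213056e-04  9.70503891e-01  2.41085101e-01 -6.94091017e-02]
 [ 5.05747067e-04 -2.41084887e-01  9.70503901e-01 -1.78824440e-01]
 [ 0.00000000e+00  0.00000000e+00  0.00000000e+00  1.00000000e+00]]
0.0188
```

View pics/scene0.png

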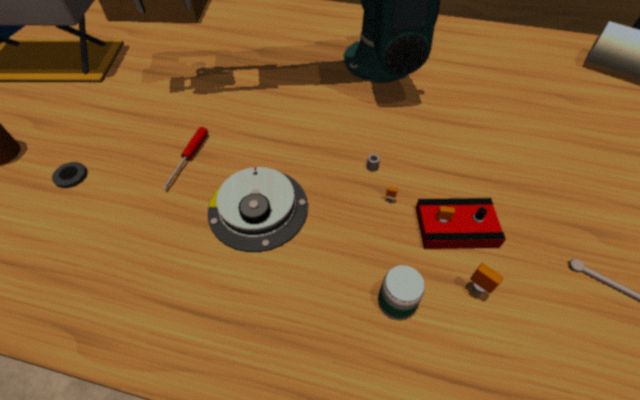

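View pics/top0.png

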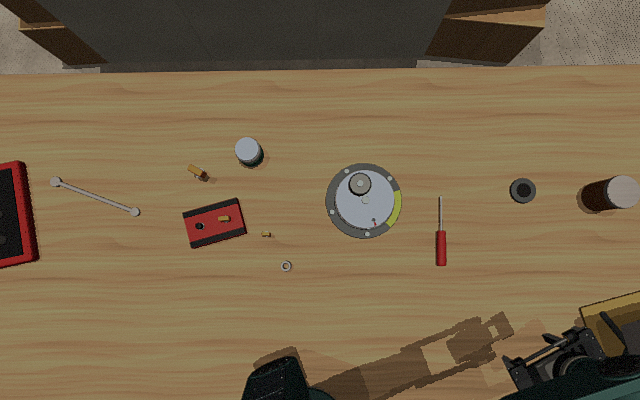

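View pics/wrist0.png

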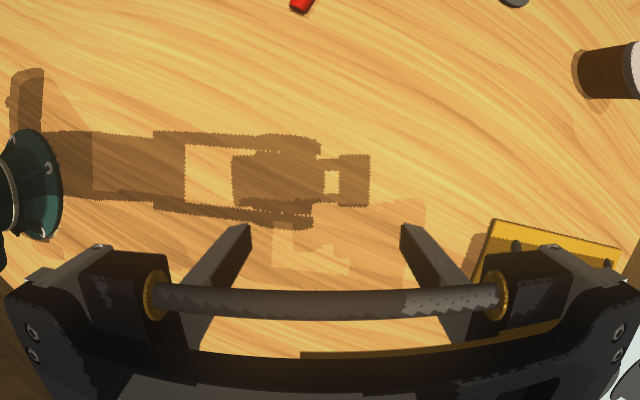

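Three orange heads appear in the top view: (198,171) is large and stands loose, (224,218) is in the red insert, and (266,234) is small and stands loose. The one in the insert is the middle size and sits where the description says, so it is my choice. I'll confirm it in a crop and measure coarsely.

```bash
cat > h.py <<'E'
import numpy as np, cv2
from scipy.spatial.transform import Rotation as R
from bench import get_obs, vision, robot
def toolT(o=None):
    o=o or get_obs(); T=np.eye(4); T[:3,:3]=R.from_euler('xyz',o["ee_rot"]).as_matrix(); T[:3,3]=o["tool_pos"]; return T
def cam(name):
    if name=="wrist":
        T=toolT(); s=vision.snapshot(name); W=T@s["T_tool_cam"]
    else:
        s=vision.snapshot(name); W=s["world_from_camera"]
    return s["image"],s["mtx"],W
def ray(uv,K,W,fish):
    x=(uv[0]-K[0,2])/K[0,0]; y=(uv[1]-K[1,2])/K[1,1]
    if fish:
        r=np.hypot(x,y); d=np.array([x/r*np.sin(r),y/r*np.sin(r),np.cos(r)]) if r>1e-9 else np.array([0,0,1.])
    else: d=np.array([x,y,1.])
    return W[:3,3],W[:3,:3]@(d/np.linalg.norm(d))
def onz(uv,z,K,W,fish=False):
    p,d=ray(uv,K,W,fish); return p+d*(z-p[2])/d[2]
def px(P,K,W,fish=False):
    c=np.linalg.inv(W)@np.r_[P,1]; c=c[:3]
    if fish:
        r=np.hypot(c[0],c[1]); t=np.arctan2(r,c[2]); return np.array([K[0,2]+K[0,0]*t*c[0]/r,K[1,2]+K[1,1]*t*c[1]/r])
    return np.array([K[0,2]+K[0,0]*c[0]/c[2],K[1,2]+K[1,1]*c[1]/c[2]])
def blobs(im,lo,hi,amin=8):
    hsv=cv2.cvtColor(im,cv2.COLOR_RGB2HSV); m=cv2.inRange(hsv,np.array(lo),np.array(hi))
    n,l,s,c=cv2.connectedComponentsWithStats(m); return m,l,[(i,s[i],c[i]) for i in range(1,n) if s[i][4]>=amin]
def show(im,name,box=None,k=1):
    if box: im=im[box[1]:box[3],box[0]:box[2]]
    cv2.imwrite(f"pics/{name}.png",cv2.resize(im[:,:,::-1],None,fx=k,fy=k,interpolation=cv2.INTER_CUBIC))
def move(targetpos, yaw=None):
    "shift in tool axes (m and fraction) from the measured pose; yaw change"
    T=toolT(); d=T[:3,:3].T@(np.array(targetpos)-T[:3,3]); return d, d/0.25
E
python3 - <<'E'
from h import *
im,K,W=cam("top")
show(im,"top_crop",(170,130,420,280),3)
hsv=cv2.cvtColor(im,cv2.COLOR_RGB2HSV)
for u,v in [(224,218),(266,234),(198,171),(395,210),(374,222),(220,230)]: print(u,v,hsv[v,u])
for n,uv,z in [("pin",(224,218),.061),("drift",(199,226),.055),("axis",(364,200),.046),("eye",(374,222),.046),("pulley",(360,183),.068),("can",(248,150),.085),("socket",(286,266),.032),("sdriver",(441,245),.02)]: print(n,onz(uv,z,K,W).round(3))
for a,b in zip(*[iter([1])]*2): pass
E
```

```text
224 218 [ 21 154 142]
266 234 [ 22 151 150]
198 171 [ 20 155 143]
395 210 [ 32 142 154]
374 222 [  0 150 136]
220 230 [  1 172 139]
pin [0.55  0.209 0.061]
drift [0.53  0.276 0.055]
axis [ 0.594 -0.16   0.046]
eye [ 0.535 -0.185  0.046]
pulley [ 0.636 -0.149  0.068]
can [0.725 0.142 0.085]
socket [0.422 0.05  0.032]
sdriver [ 0.472 -0.366  0.02 ]
```

View pics/top_crop.png

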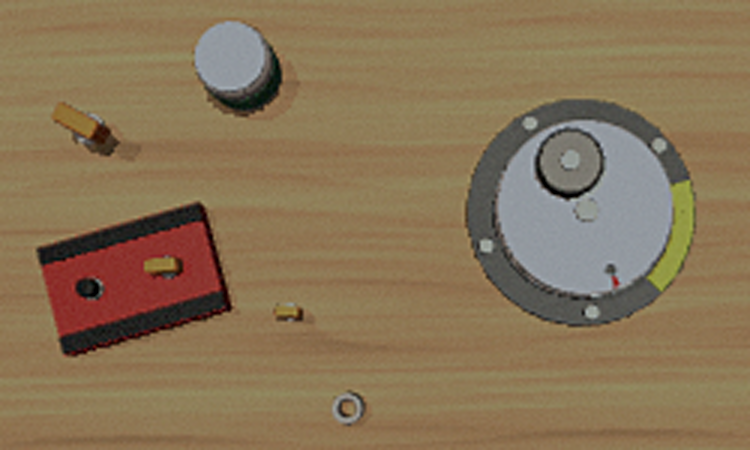

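The crop confirms it: orange flat grip in the insert at crop (162,266), with the black round drift beside it at (89,288). The eye is the dark spot with the red dash at crop (611,268). I'll fly over the wheel first for a close wrist view.

>>> servo_tool(targets="1 -0.1 -0.16 0 0 0 0; 1 -0.2 -0.32 0 0 0 0; 1 -0.3 -0.48 0 0 0 0; 1 -0.4 -0.64 0 0 0 0; 1 -0.5 -0.8 0 0 0 0; 1 -0.59 -0.96 0 0 0 0; 1 -0.59 -0.96 0 0 0 0; 1 -0.59 -0.96 0 0 0 0")

```text
time: 0.87
tool_pos: [0.3963, -0.2491, 0.2056]
ee_rot: [-3.139, 0.001, -1.103]
wrist_force: [0.7, 0.2, 0.3]
width: 0.0938
```

>>> servo_tool(targets="1 0 -0.15 0 0 0 0; 1 0 -0.3 0 0 0 0; 1 0 -0.45 0 0 0 0; 1 0 -0.6 0 0 0 0; 1 0 -0.63 0 0 0 0; 1 0 -0.63 0 0 0 0; 1 0 -0.63 0 0 0 0")

```text
time: 1.45
tool_pos: [0.5344, -0.1844, 0.2049]
ee_rot: [3.14, 0.001, -1.11]
wrist_force: [-0.5, 0.2, -1.0]
width: 0.0938
```

```bash
python3 - <<'E'
from h import *
o=get_obs(); print(o["tool_pos"],o["ee_rot"],o["qvel"].round(3),o["time"])
im,K,W=cam("wrist"); show(im,"w1"); np.savez("w1.npz",im=im,K=K,W=W)
for P in [(0.594,-.16,.046),(0.535,-.185,.046)]: print(px(np.array(P),K,W,True))
E
```

```text
[ 0.5343526  -0.18444813  0.20488221] [ 3.13969399e+00  5.52856572e-04 -1.11003201e+00] [-0.022 -0.028  0.017  0.    -0.     0.003] 1.45
[328.75872981 126.68692661]
[325.17991801 184.49030939]
```

View pics/w1.png

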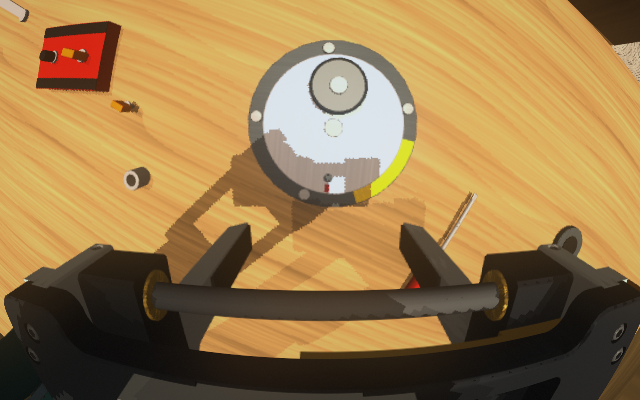

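The hub is at (333,128), the eye at (328,178) with the red dash at (327,188) just outside it, and the pulley at (338,85). Next I'll refine these.

```bash
python3 - <<'E'
from h import *
d=np.load("w1.npz"); im,K,W=d["im"],d["K"],d["W"]
show(im,"w1c",(285,110,385,210),6)
A=None
for n,uv,z in [("hub",(333,128),.047),("eye",(328,178),.046),("dash",(327,188),.046),("pulley",(338.5,85),.068)]: print(n,onz(uv,z,K,W,True).round(4))
# bolts on flange at z~.010
for uv in [(328.5,47.5),(407.5,108.5),(256,116),(304.5,194.5)]: print("bolt",onz(uv,.011,K,W,True).round(4))
# yellow
m,l,b=blobs(im,(24,120,120),(36,255,255),40)
for i,s,c in b: print(s,c)
# flange outer edge: fit circle on dark-grey/wheel bright boundary: wheel edge using bright mask
g=cv2.cvtColor(im,cv2.COLOR_RGB2HSV)
pts=[]
for a in np.radians(np.arange(0,360,4)):
    prof=[]
    for r in np.arange(60,84,.5):
        u,v=333+r*np.cos(a),128+r*np.sin(a)
        prof.append(cv2.getRectSubPix(im.astype(np.float32),(1,1),(u,v))[0,0].mean())
    p=np.array(prof); k=np.argmin(np.diff(p)); 
    if np.diff(p)[k]<-25: pts.append((333+(60.25+k*.5)*np.cos(a),128+(60.25+k*.5)*np.sin(a)))
X=np.array([onz(p,.046,K,W,True)[:2] for p in pts])
for _ in range(4):
    A=np.c_[2*X,np.ones(len(X))]; s=np.linalg.lstsq(A,(X**2).sum(1),rcond=None)[0]; r=np.sqrt(s[2]+s[0]**2+s[1]**2)
    e=abs(np.hypot(*(X-s[:2]).T)-r); X=X[e<max(.0015,np.median(e)*2)]
print("wheel circle",s[:2],r,len(X),e.max())
E
```

```text
hub [ 0.5948 -0.1647  0.047 ]
eye [ 0.543  -0.1845  0.046 ]
dash [ 0.5323 -0.1886  0.046 ]
pulley [ 0.6368 -0.1494  0.068 ]
bolt [ 0.6804 -0.1171  0.011 ]
bolt [ 0.6582 -0.2355  0.011 ]
bolt [ 0.5675 -0.0754  0.011 ]
bolt [ 0.5058 -0.1709  0.011 ]
[353   5 105  57 253] [406.46245059  32.15019763]
[370 139  45  58 824] [392.97208738 168.        ]
[582 163  41  43  77] [603.97402597 185.54545455]
[ 30 174  45  33  69] [ 52.07246377 190.31884058]
wheel circle [ 0.59924247 -0.1629892 ] 0.07755239099455011 43 0.0005400682713884997
```

View pics/w1c.png

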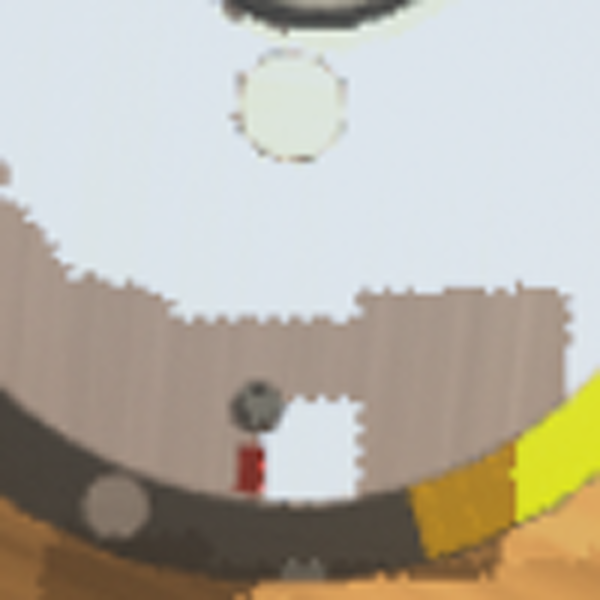

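Measured axis (0.599,-0.163) and eye (0.543,-0.184). They are 60 mm apart, the pulley is 40 mm off and directly opposite, and the wheel radius is 77.6 mm, so all checks agree with the given sizes. Now over to the pin.

```bash
python3 - <<'E'
from h import *
print(move([.55,.207,.17]))
E
```

```text
(array([-0.34398989, -0.18824311,  0.03501797]), array([-1.37595956, -0.75297245,  0.14007188]))
```

>>> servo_tool(targets="1 -0.12 -0.07 0 0 0 -0.035; 1 -0.24 -0.13 0 0 0 -0.07; 1 -0.36 -0.2 0 0 0 -0.105; 1 -0.48 -0.26 0 0 0 -0.14; 1 -0.6 -0.33 0 0 0 -0.175; 1 -0.72 -0.39 0 0 0 -0.21; 1 -0.84 -0.46 0 0 0 -0.245; 1 -0.96 -0.52 0 0 0 -0.28; 1 -1 -0.6 0.04 0 0 -0.315; 1 -1 -0.67 0.08 0 0 -0.35; 1 -1 -0.75 0.14 0 0 -0.385; 1 -1 -0.75 0.14 0 0 -0.385")

```text
time: 2.5
tool_pos: [0.5915, 0.1228, 0.1669]
ee_rot: [3.141, 0.005, 0.101]
wrist_force: [-0.7, -0.1, -1.2]
width: 0.0941
```

```bash
python3 - <<'E'
from h import *
print(move([.55,.207,.17]), get_obs()["ee_rot"])
E
```

```text
(array([-0.0327804 , -0.08792786, -0.00301586]), array([-0.1311216 , -0.35171142, -0.01206342])) [3.14127583 0.00467908 0.10135494]
```

>>> servo_tool(targets="1 -0.04 -0.12 0 0 0 0; 1 -0.09 -0.24 0 0 0 0; 1 -0.13 -0.35 0 0 0 0; 1 -0.13 -0.35 0 0 0 0; 1 -0.13 -0.35 0 0 0 0")

```text
time: 2.92
tool_pos: [0.55, 0.2065, 0.1717]
ee_rot: [3.141, -0.001, 0.098]
wrist_force: [-0.1, -0.1, 0.7]
width: 0.0939
```

```bash
python3 - <<'E'
from h import *
o=get_obs(); print(o["tool_pos"],o["ee_rot"],o["qvel"].round(3),o["time"])
im,K,W=cam("wrist"); show(im,"w2"); np.savez("w2.npz",im=im,K=K,W=W)
print(px(np.array([.55,.207,.066]),K,W,True))
show(im,"w2c",(220,60,420,210),4)
E
```

```text
[0.55001339 0.20651305 0.17169113] [ 3.14072196e+00 -1.27857188e-03  9.84332323e-02] [-0.032  0.014 -0.009 -0.012 -0.007 -0.009] 2.9167
[324.97842775 195.13582469]
```

View pics/w2.png

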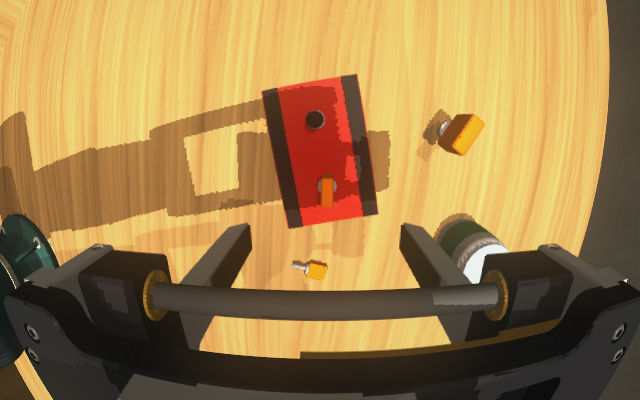

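View pics/w2c.png

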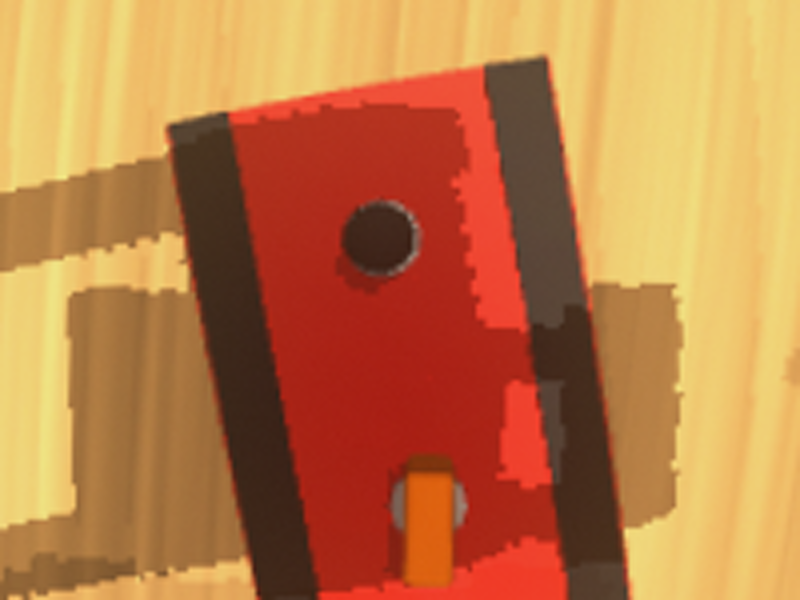

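The orange grip's top face is centred at about (327,192) and its long axis lies along tool y (image vertical). The drift is at (315,119). The grip is already aligned with the jaws.

```bash
python3 - <<'E'
from h import *
d=np.load("w2.npz"); im,K,W=d["im"],d["K"],d["W"]
c=[onz((220+u/4,60+v/4),.066,K,W,True) for u,v in [(406,472),(454,472),(452,586),(405,584)]]
c=np.array(c); print(c.round(4), np.linalg.norm(c[0]-c[1]),np.linalg.norm(c[1]-c[2]))
p=c.mean(0); print(p); e=(c[0]-c[3]+c[1]-c[2]); print("long-axis angle",np.degrees(np.arctan2(e[1],e[0])), "toolx yaw",np.degrees(get_obs()["ee_rot"][2]))
dr=onz((220+380/4,60+238/4),.06,K,W,True); print("drift",dr, np.linalg.norm((dr-p)[:2]))
print(move([p[0],p[1],.10]),move([p[0],p[1],.038]))
E
```

```text
[[0.5451 0.2231 0.066 ]
 [0.5563 0.2242 0.066 ]
 [0.5587 0.1967 0.066 ]
 [0.5475 0.1961 0.066 ]] 0.011199638452727345 0.027606281485670205
[0.55191716 0.2099785  0.066     ]
long-axis angle 95.0162241994552 toolx yaw 5.579813024271291
drift [0.53381055 0.27656471 0.06      ] 0.06900415510644486
(array([ 0.00166378, -0.00410438,  0.07149091]), array([ 0.00665513, -0.01641751,  0.28596363])) (array([ 0.00158583, -0.00417162,  0.13349082]), array([ 0.00634333, -0.01668647,  0.53396329]))
```

The grip measures 11.2 by 27.6 mm and the drift is 69 mm off, which is consistent. Descending.

>>> servo_tool(targets="1 0.006 -0.016 0.1 0 0 0; 1 0.006 -0.016 0.2 0 0 0; 1 0.006 -0.016 0.3 0 0 0; 1 0.006 -0.016 0.38 0 0 0; 1 0.006 -0.016 0.44 0 0 0; 1 0.006 -0.016 0.48 0 0 0; 1 0.006 -0.016 0.5 0 0 0; 1 0.006 -0.016 0.5 0 0 0; 1 0.006 -0.016 0.5 0 0 0")

```text
time: 3.72
tool_pos: [0.5526, 0.2108, 0.0464]
ee_rot: [3.142, -0.001, 0.098]
wrist_force: [-0.6, -0.1, 0.3]
width: 0.0939
```

```bash
python3 - <<'E'
from h import *
o=get_obs(); print(o["tool_pos"],o["ee_rot"],o["wrist_force"])
print(move([.5519,.21,.0385]))
im,K,W=cam("wrist"); show(im,"w3c",(220,140,420,290),4)
E
```

```text
[0.55264616 0.21084435 0.04635184] [ 3.14153938e+00 -1.33246137e-03  9.82463015e-02] [-0.61855858 -0.06497848  0.32189623]
(array([-0.00083584,  0.00076667,  0.00785078]), array([-0.00334338,  0.00306667,  0.0314031 ]))
```

View pics/w3c.png

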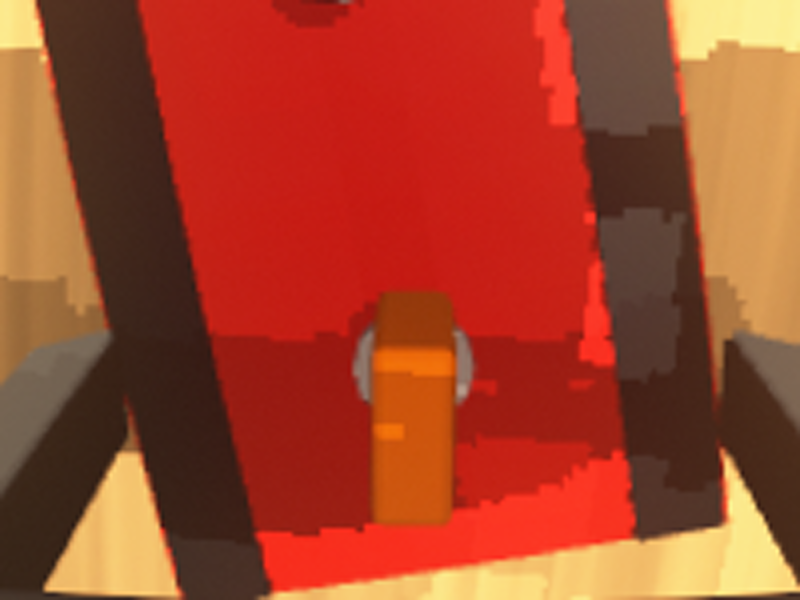

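The grip sits between the fingers, only about 1 mm left of centre. I'll go down the last 8 mm and close.

>>> servo_tool(targets="1 -0.003 0.003 0.016 0 0 0; 1 -0.003 0.003 0.03 0 0 0; 1 -0.003 0.003 0.03 0 0 0; 0.4 -0.003 0.003 0.03 0 0 0; 0 -0.003 0.003 0.03 0 0 0; 0 -0.003 0.003 0.03 0 0 0; 0 -0.003 0.003 0.03 0 0 0; 0 -0.003 0.003 0.03 0 0 0; 0 -0.003 0.003 0.03 0 0 0; 0 -0.003 0.003 0.03 0 0 0; 0 -0.003 0.003 0.03 0 0 0")

```text
time: 4.68
tool_pos: [0.5512, 0.2107, 0.038]
ee_rot: [3.141, -0.0, 0.1]
wrist_force: [-0.4, -0.1, 1.0]
width: 0.0443
```

>>> servo_tool(targets="0 0 0 0 0 0 0; 0 0 0 0 0 0 0; 0 0 0 0 0 0 0")

```text
time: 4.93
tool_pos: [0.5512, 0.2107, 0.038]
ee_rot: [3.141, -0.0, 0.1]
wrist_force: [0.4, -0.6, 0.0]
width: 0.0243
```

>>> servo_tool(targets="0 0 0 0 0 0 0; 0 0 0 0 0 0 0; 0 0 0 0 0 0 0; 0 0 0 0 0 0 0; 0 0 0 0 0 0 0")

```text
time: 5.35
tool_pos: [0.5512, 0.2106, 0.038]
ee_rot: [3.142, -0.0, 0.1]
wrist_force: [0.1, 0.2, -0.2]
width: 0.0118
```

Gripped at 11.8 mm width, with the TCP 29 mm above the tip. Lifting straight up.

>>> servo_tool(targets="0 0 0 -0.03 0 0 0; 0 0 0 -0.07 0 0 0; 0 0 0 -0.12 0 0 0; 0 0 0 -0.2 0 0 0; 0 0 0 -0.3 0 0 0; 0 0 0 -0.4 0 0 0; 0 0 0 -0.44 0 0 0; 0 0 0 -0.44 0 0 0; 0 0 0 -0.44 0 0 0")

```text
time: 6.1
tool_pos: [0.5514, 0.2107, 0.1487]
ee_rot: [-3.141, -0.001, 0.1]
wrist_force: [0.2, 0.0, -0.9]
width: 0.012
```

```bash
python3 - <<'E'
from h import *
o=get_obs(); print(o["tool_pos"],o["ee_rot"],o["wrist_force"],o["width"])
im,K,W=cam("wrist"); show(im,"w4"); np.savez("w4.npz",im=im,K=K,W=W)
show(im,"w4c",(250,150,400,290),5)
print(move([.543,-.184,.12]))
print("tip px", px(toolT()[:3,3]+np.array([0,0,-.029]),K,W,True))
im,K,W=cam("scene"); show(im,"s4c",(370,120,540,260),4)
E
```

```text
[0.55136761 0.21071995 0.14872209] [-3.14142183e+00 -1.41898541e-03  9.95578989e-02] [ 0.17440387  0.04037341 -0.85560221] 0.012031404217965235
(array([-0.04668521,  0.39177939,  0.02727354]), array([-0.18674082,  1.56711755,  0.10909414]))
tip px [323.93478248 220.74493574]
```

View pics/w4c.png

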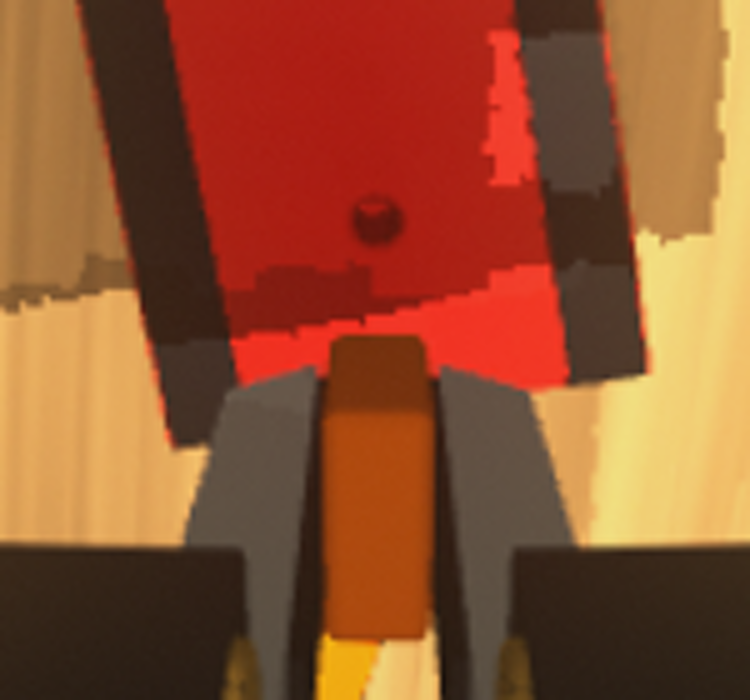

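View pics/s4c.png

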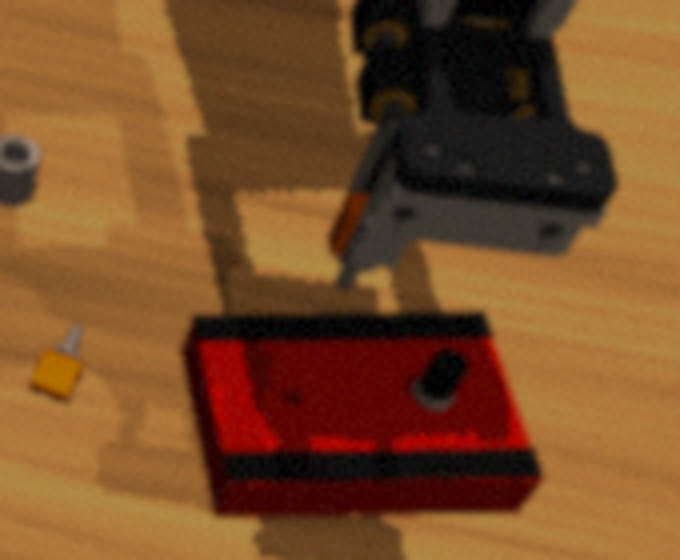

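The scene view shows the pin upright and clear of the insert, with the empty hole visible at crop (292,397). Next, over to the wheel, turning the jaws tangential.

>>> servo_tool(targets="0 -0.02 0.1 0 0 0 0.02; 0 -0.03 0.22 0 0 0 0.055; 0 -0.05 0.35 0 0 0 0.09; 0 -0.06 0.48 0 0 0 0.125; 0 -0.08 0.61 0 0 0 0.16; 0 -0.1 0.74 0 0 0 0.195; 0 -0.12 0.87 0 0 0 0.23; 0 -0.14 0.98 0 0 0 0.265; 0 -0.15 1 0 0 0 0.3; 0 -0.15 1 0 0 0 0.33; 0 -0.15 1 0 0 0 0.36; 0 -0.15 1 0 0 0 0.36")

```text
time: 7.2
tool_pos: [0.5374, -0.0421, 0.1457]
ee_rot: [3.138, 0.003, -1.034]
wrist_force: [0.1, 0.2, -0.9]
width: 0.0118
```

```bash
python3 - <<'E'
from h import *
d=np.load("w4.npz"); K,W=d["K"],d["W"]
print("hole",onz((250+377/5,150+218/5),.032,K,W,True))
o=get_obs();print(o["ee_rot"],o["tool_pos"])
print(move([.543,-.184,.12]), (o["ee_rot"][2]+1.213)/np.pi)
E
```

```text
hole [0.55189626 0.21026775 0.032     ]
[ 3.13834712e+00  2.76937554e-03 -1.03390602e+00] [ 0.53743847 -0.04210879  0.14567145]
(array([0.12484274, 0.06771098, 0.0255457 ]), array([0.49937098, 0.2708439 , 0.10218282])) 0.05700738419891089
```

>>> servo_tool(targets="0 0.06 0.03 0 0 0 0.01; 0 0.15 0.08 0 0 0 0.02; 0 0.26 0.14 0.02 0 0 0.03; 0 0.37 0.2 0.04 0 0 0.05; 0 0.45 0.24 0.07 0 0 0.057; 0 0.5 0.27 0.1 0 0 0.057; 0 0.5 0.27 0.1 0 0 0.057; 0 0.5 0.27 0.1 0 0 0.057; 0 0.5 0.27 0.1 0 0 0.057")

```text
time: 7.95
tool_pos: [0.5449, -0.1824, 0.1226]
ee_rot: [3.141, 0.001, -1.209]
wrist_force: [-0.4, 0.2, -0.4]
width: 0.012
```

```bash
python3 - <<'E'
from h import *
o=get_obs(); print(o["tool_pos"],o["ee_rot"],o["wrist_force"],o["width"],o["joint_positions"].round(2))
im,K,W=cam("wrist"); show(im,"w5"); np.savez("w5.npz",im=im,K=K,W=W)
show(im,"w5c",(250,110,410,250),5)
print("eye px", px(np.array([.543,-.184,.046]),K,W,True))
im,K,W=cam("scene"); show(im,"s5c",(180,120,340,260),4)
print("eye px", px(np.array([.543,-.184,.046]),K,W))
E
```

```text
[ 0.54486988 -0.18239972  0.12264863] [ 3.14132968e+00  1.44851270e-03 -1.20856821e+00] [-0.4442401   0.24642547 -0.4341127 ] 0.011968234133815958 [-0.42  0.17  1.44  0.    1.53  0.79]
eye px [325.19079591 207.11184399]
eye px [254.17335308 172.58116883]
```

View pics/w5c.png

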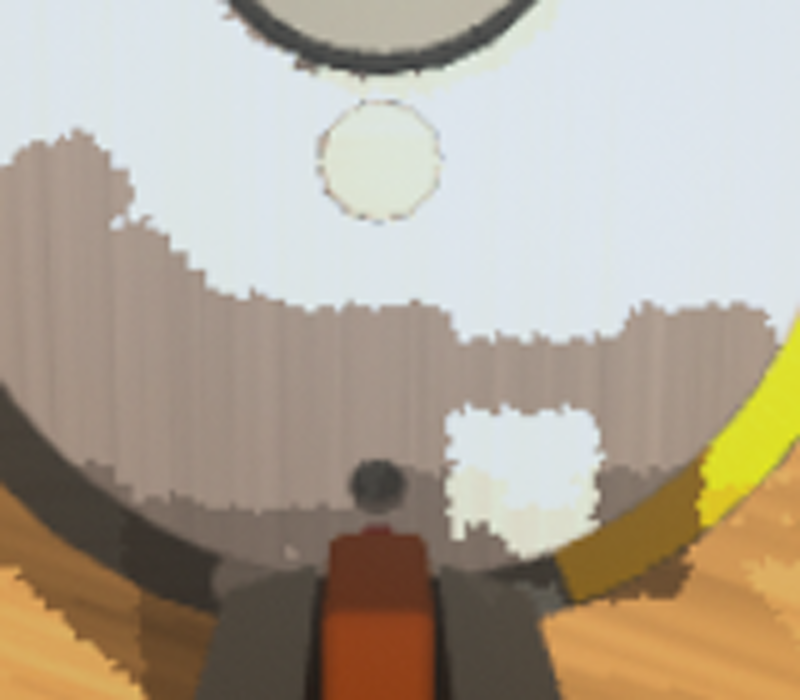

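View pics/s5c.png

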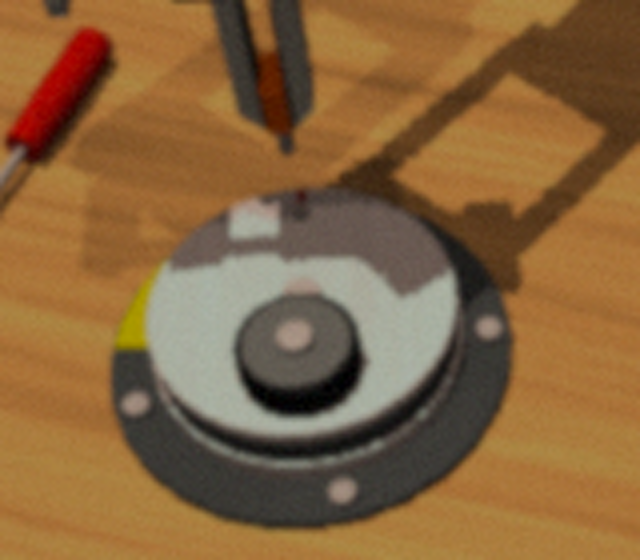

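Wrist view: the eye is at px (325.2,206.8), where predicted. It lies dead ahead of the held pin with the red dash behind it, and the jaws are tangential. Aligning by the same camera offset seen at the grasp.

```bash
python3 - <<'E'
from h import *
d=np.load("w5.npz"); im,K,W=d["im"],d["K"],d["W"]
g=cv2.cvtColor(im[196:217,315:336],cv2.COLOR_RGB2GRAY); m=(g<90)
n,l,s,c=cv2.connectedComponentsWithStats(m.astype(np.uint8)); print(s,c+[315,196])
e=onz((325.2,206.8),.046,K,W,True); print(e)
T=toolT(); r=T[:3,:3].T@(e-T[:3,3]); print("rel",r, "shift frac", (r-[.0007,.0004,0])/.25)
E
```

```text
[[  0   0  21  21 338]
 [  5   6  11  11  91]
 [  7  19   7   2  12]] [[324.94970414 205.40828402]
 [325.18681319 206.93406593]
 [325.         215.58333333]]
[ 0.54326225 -0.18390892  0.046     ]
rel [0.00073562 0.00254827 0.07748997] shift frac [1.42490265e-04 8.59308107e-03 3.09959875e-01]
```

>>> servo_tool(targets="0 0 0.009 0.05 0 0 0; 0 0 0.009 0.1 0 0 0; 0 0 0.009 0.14 0 0 0; 0 0 0.009 0.16 0 0 0; 0 0 0.009 0.16 0 0 0; 0 0 0.009 0.16 0 0 0")

```text
time: 8.55
tool_pos: [0.5425, -0.1843, 0.0821]
ee_rot: [3.141, 0.001, -1.21]
wrist_force: [0.4, -0.5, -0.5]
width: 0.0117
```

```bash
python3 - <<'E'
from h import *
o=get_obs(); print(o["tool_pos"],o["ee_rot"],o["wrist_force"],o["width"])
print(move([.5430,-.1837,.080]))
im,K,W=cam("scene"); show(im,"s6c",(180,120,340,260),5)
E
```

```text
[ 0.54248005 -0.18428527  0.08209565] [ 3.14050269e+00  1.07367500e-03 -1.21041624e+00] [ 0.38452728 -0.46440843 -0.46892471] 0.011707208980666914
(array([-0.00036207, -0.00069522,  0.00209529]), array([-0.00144829, -0.00278087,  0.00838114]))
```

View pics/s6c.png

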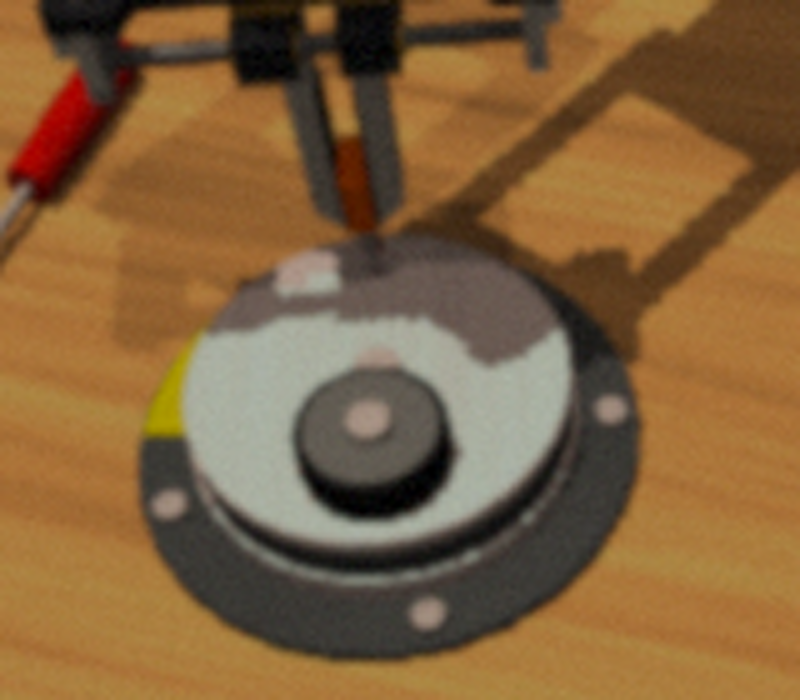

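>>> servo_tool(targets="0 -0.001 -0.003 0.01 0 0 0; 0 -0.001 -0.003 0.02 0 0 0; 0 -0.001 -0.003 0.03 0 0 0; 0 -0.001 -0.003 0.04 0 0 0; 0 -0.001 -0.003 0.04 0 0 0")

```text
time: 9.02
tool_pos: [0.5431, -0.1839, 0.0723]
ee_rot: [3.141, 0.001, -1.211]
wrist_force: [-0.2, 0.3, -0.7]
width: 0.0117
```

No contact force with the tip at 43 mm, already below the wheel's top face, so it is in the eye. Continuing towards the ring.

>>> servo_tool(targets="0 0 0 0.008 0 0 0; 0 0 0 0.014 0 0 0; 0 0 0 0.018 0 0 0; 0 0 0 0.018 0 0 0")

```text
time: 9.35
tool_pos: [0.5434, -0.1839, 0.0682]
ee_rot: [3.141, 0.0, -1.211]
wrist_force: [-0.1, 0.0, -1.0]
width: 0.0119
```

```bash
python3 - <<'E'
from h import *
o=get_obs(); print(o["tool_pos"],o["ee_rot"],o["wrist_force"],o["wrist_torque"],o["width"],o["time"])
im,K,W=cam("scene"); show(im,"s7c",(180,120,340,260),5)
im,K,W=cam("wrist"); show(im,"w7c",(250,110,410,250),5)
E
```

```text
[ 0.543364   -0.18390423  0.06816859] [ 3.14135403e+00  3.58238015e-04 -1.21050415e+00] [-0.13669208  0.04746452 -1.03563761] [0.12059952 0.01088195 0.00225314] 0.011939707400549083 9.35
```

View pics/s7c.png

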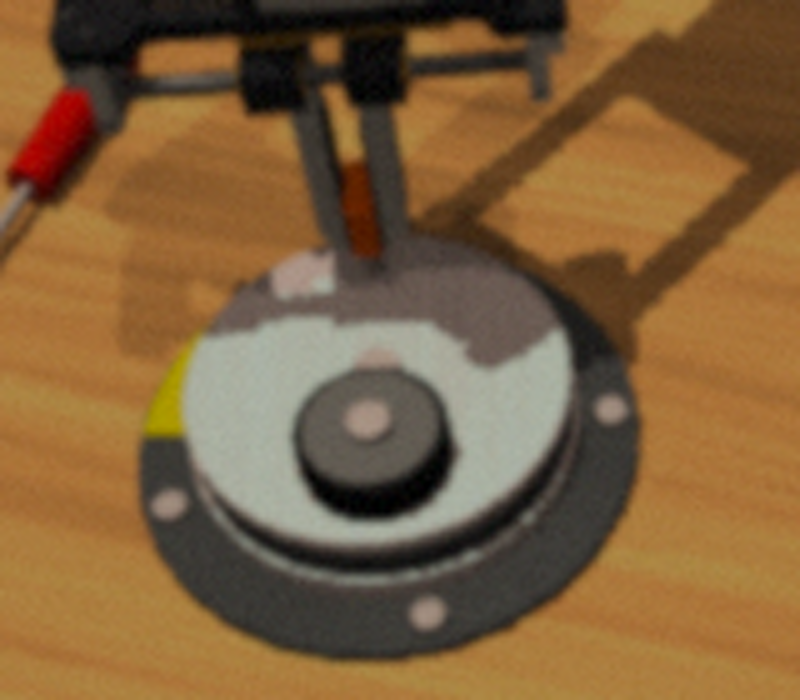

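View pics/w7c.png

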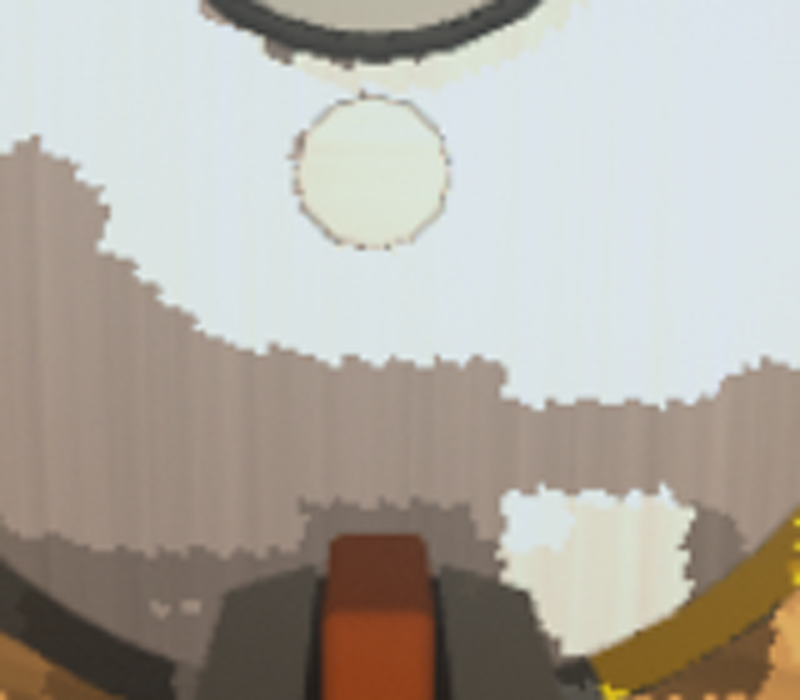

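The tip is about 7 mm into the eye with no side force. Feeling for the ring now.

>>> servo_tool(targets="0 0 0 0.006 0 0 0; 0 0 0 0.01 0 0 0; 0 0 0 0.012 0 0 0; 0 0 0 0.012 0 0 0")

```text
time: 9.78
tool_pos: [0.5434, -0.1839, 0.0653]
ee_rot: [3.142, 0.0, -1.211]
wrist_force: [-0.3, 1.6, -0.8]
width: 0.0116
```

>>> servo_tool(targets="0 0 0 0.003 0 0 0; 0 0 0 0.003 0 0 0; 0 0 0 0.003 0 0 0")

```text
time: 10.03
tool_pos: [0.5435, -0.1839, 0.0649]
ee_rot: [-3.141, 0.0, -1.211]
wrist_force: [-0.4, 1.9, 0.9]
width: 0.0118
```

Light contact at tip z = 35.9 mm, so this is the ring at 36 mm. Tool x is tangential and tool y radial, so an arc step δ is x = 0.24·sin δ, y = -0.24·(1-cos δ), turn = -δ/π. I lift 1 mm and start winding.

>>> servo_tool(targets="0 0 0 -0.004 0 0 0; 0 0.005 0 -0.004 0 0 -0.006; 0 0.012 -0.0003 -0.004 0 0 -0.016; 0 0.019 -0.0008 -0.004 0 0 -0.0255; 0 0.029 -0.0017 -0.004 0 0 -0.038; 0 0.038 -0.0031 -0.004 0 0 -0.051; 0 0.048 -0.0048 -0.004 0 0 -0.064; 0 0.048 -0.0048 -0.004 0 0 -0.064")

```text
time: 10.7
tool_pos: [0.5484, -0.1941, 0.0655]
ee_rot: [3.141, 0.002, -1.008]
wrist_force: [-2.6, 3.7, 1.6]
width: 0.0118
```

```bash
cat >> h.py <<'E'
AX=np.array([.5992,-.163]); PHI=np.radians(-159.3)
def rep():
    o=get_obs(); d=o["tool_pos"][:2]-AX; f=np.arctan2(d[1],d[0]); th=(f-PHI+np.pi)%(2*np.pi)-np.pi
    er=np.array([np.cos(f),np.sin(f)]); et=np.array([-er[1],er[0]]); F=o["wrist_force"]
    print("t %.2f th %.3f r %.4f z %.4f | Ft %.1f Fr %.1f Fz %.1f | yaw-tan %.3f rp %s w %.4f"%(o["time"],th,np.hypot(*d),o["tool_pos"][2],F[:2]@et,F[:2]@er,F[2],o["ee_rot"][2]-f-np.pi/2,o["ee_rot"][:2].round(3),o["width"]))
E
python3 - <<'E'
from h import *
rep()
im,K,W=cam("scene"); show(im,"s8c",(180,120,340,260),5)
E
```

```text
t 10.70 th 0.189 r 0.0596 z 0.0655 | Ft -4.5 Fr 0.3 Fz 1.6 | yaw-tan 0.013 rp [3.141e+00 2.000e-03] w 0.0118
```

View pics/s8c.png

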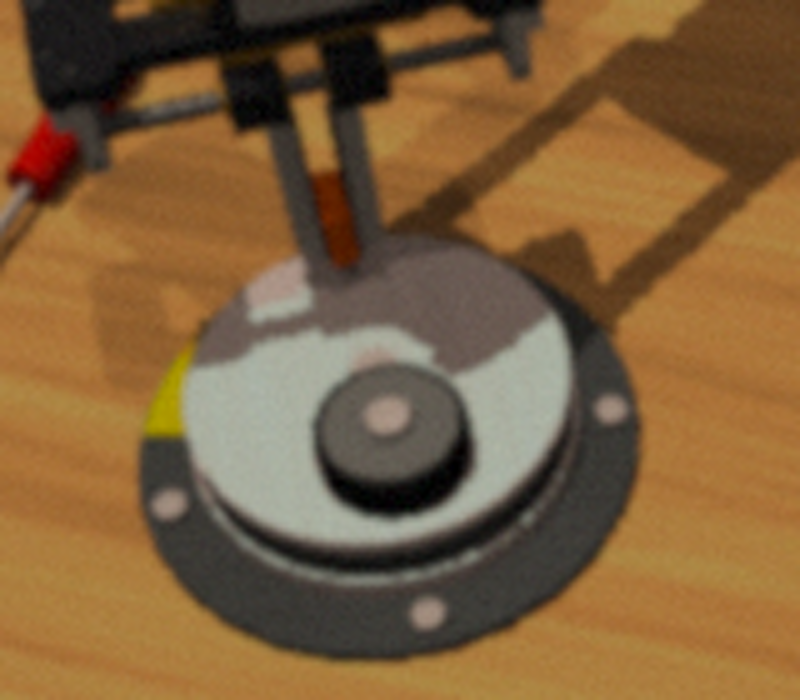

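The wheel turns with the pin: the pulley moved right, and the tangential force is 4.5 N where about 4.2 N is expected, with almost no radial force. Another 0.2 rad.

>>> servo_tool(targets="0 0.007 -0.0001 -0.002 0 0 -0.01; 0 0.014 -0.0004 -0.002 0 0 -0.019; 0 0.022 -0.001 -0.002 0 0 -0.029; 0 0.029 -0.0017 -0.002 0 0 -0.038; 0 0.038 -0.0031 -0.002 0 0 -0.051; 0 0.048 -0.0048 -0.002 0 0 -0.064; 0 0.048 -0.0048 -0.002 0 0 -0.064")

```text
time: 11.33
tool_pos: [0.5555, -0.2034, 0.0655]
ee_rot: [3.142, 0.003, -0.808]
wrist_force: [-1.8, 4.1, 0.1]
width: 0.0115
```

```bash
python3 -c "
from h import *
rep()"
```

```text
t 11.33 th 0.385 r 0.0595 z 0.0655 | Ft -4.2 Fr -1.5 Fz 0.1 | yaw-tan 0.016 rp [3.142e+00 3.000e-03] w 0.0115
```

Now I set a gentle press on the ring.

>>> servo_tool(targets="0 0 0 0.003 0 0 0; 0 0 0 0.006 0 0 0; 0 0 0 0.01 0 0 0; 0 0 0 0.01 0 0 0; 0 0 0 0.01 0 0 0")

```text
time: 11.75
tool_pos: [0.5559, -0.2037, 0.0647]
ee_rot: [-3.141, 0.001, -0.81]
wrist_force: [-2.7, 4.4, 4.3]
width: 0.0118
```

```bash
python3 -c "
from h import *
rep()"
```

```text
t 11.75 th 0.394 r 0.0594 z 0.0647 | Ft -5.1 Fr -1.0 Fz 4.3 | yaw-tan 0.006 rp [-3.141e+00  1.000e-03] w 0.0118
```

4.3 N down at ring height, and the arm yields about 2.5 N/mm. Press slightly more and sweep in 0.06 rad steps, watching z.

>>> servo_tool(targets="0 0.003 0 0.004 0 0 -0.003; 0 0.006 -0.0001 0.004 0 0 -0.006; 0 0.009 -0.0002 0.004 0 0 -0.01; 0 0.012 -0.0003 0.004 0 0 -0.013; 0 0.0145 -0.0004 0.004 0 0 -0.016; 0 0.017 -0.0006 0.004 0 0 -0.019; 0 0.0195 -0.0008 0.004 0 0 -0.022")

```text
time: 12.33
tool_pos: [0.5581, -0.2059, 0.0645]
ee_rot: [3.142, 0.005, -0.74]
wrist_force: [-7.2, 6.8, 9.3]
width: 0.0117
```

```bash
python3 -c "
from h import *
rep()"
```

```text
t 12.33 th 0.446 r 0.0594 z 0.0645 | Ft -9.9 Fr 0.1 Fz 9.3 | yaw-tan 0.023 rp [3.142 0.005] w 0.0117
```

>>> servo_tool(targets="0 0.0024 0 0 0 0 -0.003; 0 0.0048 0 0 0 0 -0.006; 0 0.0072 -0.0001 0 0 0 -0.01; 0 0.0096 -0.0002 0 0 0 -0.013; 0 0.012 -0.0003 0 0 0 -0.016; 0 0.0144 -0.0004 0 0 0 -0.019")

```text
time: 12.83
tool_pos: [0.5607, -0.2082, 0.0645]
ee_rot: [-3.141, 0.005, -0.68]
wrist_force: [-7.5, 8.2, 10.3]
width: 0.0116
```

```bash
python3 -c "
from h import *
rep()"
```

```text
t 12.83 th 0.504 r 0.0594 z 0.0645 | Ft -11.1 Fr -1.4 Fz 10.3 | yaw-tan 0.025 rp [-3.141  0.005] w 0.0116
```

Fz of 10 N is a bit firm, so I ease it slightly and keep sweeping.

>>> servo_tool(targets="0 0.0024 0 -0.003 0 0 -0.003; 0 0.0048 0 -0.003 0 0 -0.006; 0 0.0072 -0.0001 -0.003 0 0 -0.01; 0 0.0096 -0.0002 -0.003 0 0 -0.013; 0 0.012 -0.0003 -0.003 0 0 -0.016; 0 0.0144 -0.0004 -0.003 0 0 -0.019")

```text
time: 13.33
tool_pos: [0.564, -0.2107, 0.0645]
ee_rot: [-3.141, 0.004, -0.62]
wrist_force: [-6.4, 6.0, 6.2]
width: 0.0115
```

```bash
python3 -c "
from h import *
rep()"
```

```text
t 13.33 th 0.574 r 0.0593 z 0.0645 | Ft -8.7 Fr -1.0 Fz 6.2 | yaw-tan 0.015 rp [-3.141  0.004] w 0.0115
```

>>> servo_tool(targets="0 0.0024 0 0 0 0 -0.003; 0 0.0048 0 0 0 0 -0.006; 0 0.0072 -0.0001 0 0 0 -0.01; 0 0.0096 -0.0002 0 0 0 -0.013; 0 0.012 -0.0003 0 0 0 -0.016; 0 0.0144 -0.0004 0 0 0 -0.019")

```text
time: 13.83
tool_pos: [0.5675, -0.2132, 0.0642]
ee_rot: [-3.141, 0.002, -0.561]
wrist_force: [-3.9, 5.7, 5.0]
width: 0.0116
```

```bash
python3 -c "
from h import *
rep()"
```

```text
t 13.83 th 0.647 r 0.0594 z 0.0642 | Ft -6.4 Fr -2.7 Fz 5.0 | yaw-tan 0.002 rp [-3.141e+00  2.000e-03] w 0.0116
```

>>> servo_tool(targets="0 0.0024 0 0.001 0 0 -0.003; 0 0.0048 0 0.001 0 0 -0.006; 0 0.0072 -0.0001 0.001 0 0 -0.01; 0 0.0096 -0.0002 0.001 0 0 -0.013; 0 0.012 -0.0003 0.001 0 0 -0.016; 0 0.0144 -0.0004 0.001 0 0 -0.019")

```text
time: 14.33
tool_pos: [0.5701, -0.2149, 0.0637]
ee_rot: [-3.141, 0.004, -0.501]
wrist_force: [-5.6, 5.6, 5.9]
width: 0.0119
```

```bash
python3 -c "
from h import *
rep()"
```

```text
t 14.33 th 0.699 r 0.0595 z 0.0637 | Ft -7.6 Fr -2.2 Fz 5.9 | yaw-tan 0.010 rp [-3.141  0.004] w 0.0119
```

>>> servo_tool(targets="0 0.0024 0 0 0 0 -0.003; 0 0.0048 0 0 0 0 -0.006; 0 0.0072 -0.0001 0 0 0 -0.01; 0 0.0096 -0.0002 0 0 0 -0.013; 0 0.012 -0.0003 0 0 0 -0.016; 0 0.0144 -0.0004 0 0 0 -0.019")

```text
time: 14.83
tool_pos: [0.5708, -0.2154, 0.0634]
ee_rot: [-3.141, 0.01, -0.441]
wrist_force: [-10.9, 6.9, 9.3]
width: 0.0119
```

```bash
python3 -c "
from h import *
rep()"
```

```text
t 14.83 th 0.712 r 0.0596 z 0.0634 | Ft -12.9 Fr -0.9 Fz 9.3 | yaw-tan 0.056 rp [-3.141  0.01 ] w 0.0119
```

The pin dropped over 1 mm and stopped moving forward (blocked at 0.71 rad with 13 N). That is the far wall of the hole, so the centre should be near 0.67. I'll back off a little and press gently.

>>> servo_tool(targets="0 -0.005 0 0 0 0 0.006; 0 -0.01 -0.0002 0 0 0 0.013; 0 -0.014 -0.0004 0 0 0 0.019; 0 -0.019 -0.0008 0 0 0 0.024; 0 -0.019 -0.0008 0.003 0 0 0.024; 0 -0.019 -0.0008 0.006 0 0 0.024; 0 -0.019 -0.0008 0.006 0 0 0.024")

```text
time: 15.42
tool_pos: [0.5693, -0.2145, 0.0622]
ee_rot: [-3.141, 0.003, -0.517]
wrist_force: [-4.0, 4.7, 3.9]
width: 0.0119
```

```bash
python3 -c "
from h import *
rep()"
```

```text
t 15.42 th 0.684 r 0.0595 z 0.0622 | Ft -5.8 Fr -2.1 Fz 3.9 | yaw-tan 0.009 rp [-3.141e+00  3.000e-03] w 0.0119
```

Dropping deeper (tip about 33 mm) with only 4 N. Continuing down.

>>> servo_tool(targets="0 0 0 0.005 0 0 0; 0 0 0 0.01 0 0 0; 0 0 0 0.014 0 0 0; 0 0 0 0.014 0 0 0")

```text
time: 15.75
tool_pos: [0.5692, -0.2143, 0.0604]
ee_rot: [-3.141, 0.003, -0.517]
wrist_force: [-7.6, 7.4, 9.5]
width: 0.012
```

```bash
python3 -c "
from h import *
rep()"
```

```text
t 15.75 th 0.680 r 0.0595 z 0.0604 | Ft -10.3 Fr -2.5 Fz 9.5 | yaw-tan 0.012 rp [-3.141e+00  3.000e-03] w 0.0120
```

The tangential force is 4 N above the spring's share, so I ease back 1 mm and 0.5 mm inward while pressing.

>>> servo_tool(targets="0 -0.002 -0.001 0 0 0 0.003; 0 -0.005 -0.002 0 0 0 0.006; 0 -0.005 -0.002 0.004 0 0 0.006; 0 -0.005 -0.002 0.008 0 0 0.006; 0 -0.005 -0.002 0.008 0 0 0.006")

```text
time: 16.17
tool_pos: [0.5684, -0.2138, 0.0566]
ee_rot: [3.141, 0.003, -0.536]
wrist_force: [-5.2, 4.1, 3.6]
width: 0.0121
```

```bash
python3 -c "
from h import *
rep()"
```

```text
t 16.17 th 0.665 r 0.0594 z 0.0566 | Ft -6.5 Fr -0.8 Fz 3.6 | yaw-tan 0.008 rp [3.141e+00 3.000e-03] w 0.0121
```

It's in the hole: tip at 28 mm and all forces low. Home is TCP z = 0.052.

>>> servo_tool(targets="0 0 0 0.004 0 0 0; 0 0 0 0.008 0 0 0; 0 0 0 0.012 0 0 0; 0 0 0 0.015 0 0 0; 0 0 0 0.015 0 0 0")

```text
time: 16.58
tool_pos: [0.5684, -0.2138, 0.0527]
ee_rot: [3.141, 0.003, -0.536]
wrist_force: [-3.7, 4.4, 2.7]
width: 0.0117
```

```bash
python3 -c "
from h import *
rep()"
```

```text
t 16.58 th 0.664 r 0.0594 z 0.0527 | Ft -5.5 Fr -1.8 Fz 2.7 | yaw-tan 0.009 rp [3.141e+00 3.000e-03] w 0.0117
```

>>> servo_tool(targets="0 0 0 0.004 0 0 0; 0 0 0 0.006 0 0 0; 0 0 0 0.006 0 0 0; 0 0 0 0.006 0 0 0")

```text
time: 16.92
tool_pos: [0.5685, -0.2138, 0.0519]
ee_rot: [3.141, 0.002, -0.536]
wrist_force: [-5.2, 5.5, 5.1]
width: 0.0116
```

```bash
python3 -c "
from h import *
rep()
im,K,W=cam('scene'); show(im,'s9c',(180,120,340,260),5)
im,K,W=cam('wrist'); show(im,'w9c',(250,110,410,250),5)"
```

```text
t 16.92 th 0.665 r 0.0594 z 0.0519 | Ft -7.3 Fr -2.1 Fz 5.1 | yaw-tan 0.008 rp [3.141e+00 2.000e-03] w 0.0116
```

View pics/s9c.png

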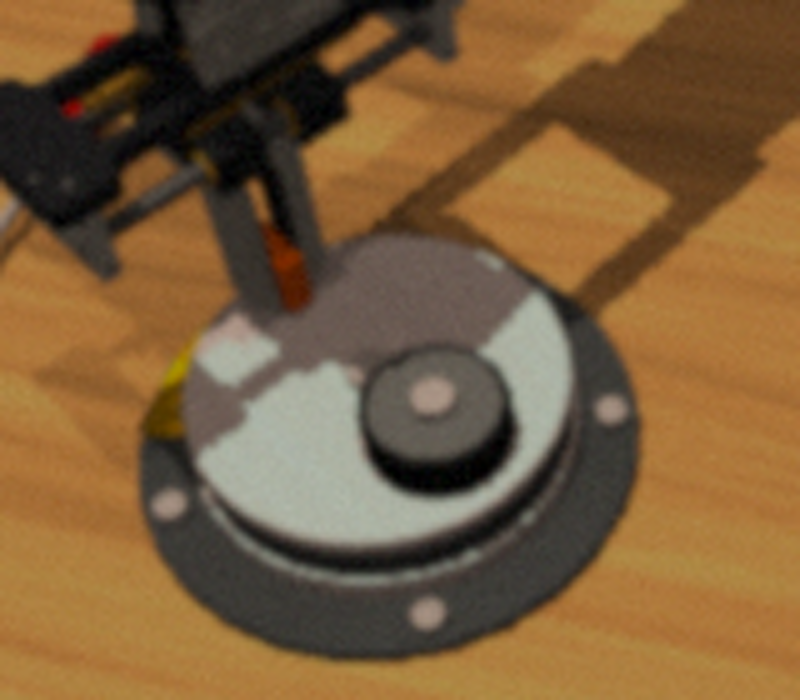

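View pics/w9c.png

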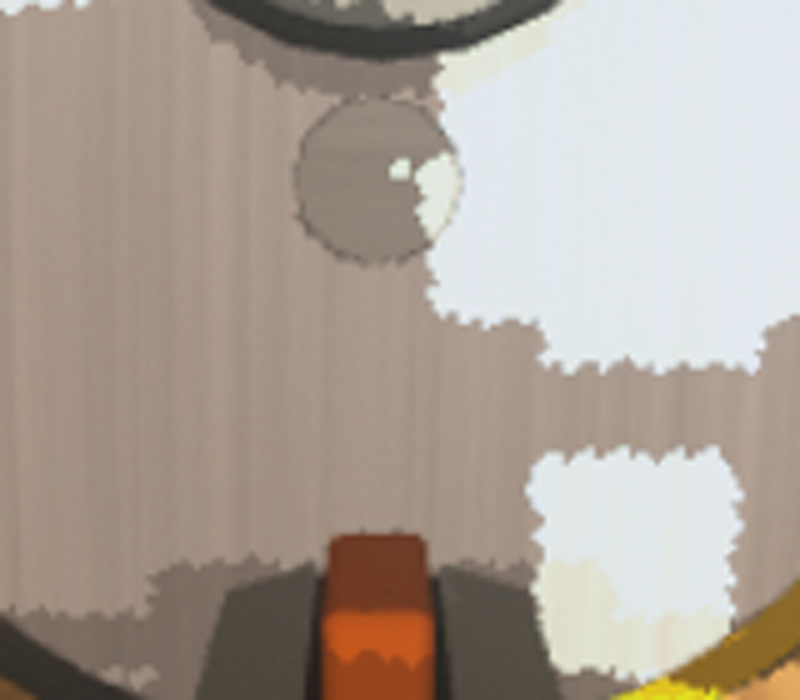

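The TCP is at 0.0519, the home height, so the collar is on the wheel. I'll press slightly to confirm the stop, then ease the spring load onto the lock hole before opening.

>>> servo_tool(targets="0 0 0 0.003 0 0 0; 0 0 0 0.006 0 0 0; 0 0 0 0.006 0 0 0; 0 -0.002 0 0.006 0 0 0; 0 -0.004 0 0.006 0 0 0; 0 -0.006 0 0.006 0 0 0; 0 -0.006 0 0.006 0 0 0")

```text
time: 17.6
tool_pos: [0.5683, -0.2137, 0.0519]
ee_rot: [3.141, -0.001, -0.536]
wrist_force: [-4.7, 3.6, 7.9]
width: 0.0121
```

```bash
python3 -c "
from h import *
rep()"
```

```text
t 17.60 th 0.663 r 0.0594 z 0.0519 | Ft -5.9 Fr -0.6 Fz 7.9 | yaw-tan 0.010 rp [ 3.141e+00 -1.000e-03] w 0.0121
```

Seated: z did not change while Fz rose. Easing further.

>>> servo_tool(targets="0 -0.002 0 0 0 0 0; 0 -0.004 0 0 0 0 0; 0 -0.006 0 -0.001 0 0 0; 0 -0.008 0 -0.002 0 0 0; 0 -0.01 0 -0.003 0 0 0; 0 -0.01 0 -0.004 0 0 0")

```text
time: 18.1
tool_pos: [0.5662, -0.2125, 0.0519]
ee_rot: [3.141, -0.001, -0.536]
wrist_force: [-2.0, 3.6, 3.8]
width: 0.0117
```

```bash
python3 -c "
from h import *
rep()"
```

```text
t 18.10 th 0.621 r 0.0595 z 0.0519 | Ft -3.7 Fr -1.9 Fz 3.8 | yaw-tan 0.052 rp [ 3.141e+00 -1.000e-03] w 0.0117
```

>>> servo_tool(targets="0 -0.002 0 0 0 0 0; 0 -0.004 0 0 0 0 0; 0 -0.006 0 0 0 0 0; 0 -0.006 0 0 0 0 0")

```text
time: 18.43
tool_pos: [0.566, -0.2124, 0.0519]
ee_rot: [-3.142, -0.004, -0.536]
wrist_force: [-0.8, 1.5, 5.6]
width: 0.0115
```

```bash
python3 -c "
from h import *
rep()"
```

```text
t 18.43 th 0.617 r 0.0595 z 0.0519 | Ft -1.5 Fr -0.8 Fz 5.6 | yaw-tan 0.057 rp [-3.142 -0.004] w 0.0115
```

The pin rests on the hole's wall at about 0.62 rad and the lock carries the load (tool side force only 1.5 N). Opening in steps.

>>> servo_tool(targets="0 -0.003 0 -0.003 0 0 0; 0.1 -0.003 0 -0.003 0 0 0; 0.15 -0.003 0 -0.003 0 0 0; 0.2 -0.003 0 -0.003 0 0 0; 0.25 -0.003 0 -0.003 0 0 0; 0.3 -0.003 0 -0.003 0 0 0; 0.35 -0.003 0 -0.003 0 0 0; 0.35 -0.003 0 -0.003 0 0 0")

```text
time: 19.1
tool_pos: [0.564, -0.2114, 0.0509]
ee_rot: [3.141, 0.001, -0.535]
wrist_force: [-0.0, -0.8, 0.6]
width: 0.0327
```

```bash
python3 -c "
from h import *
rep()
im,K,W=cam('wrist'); show(im,'w10c',(250,110,410,250),5)"
```

```text
t 19.10 th 0.580 r 0.0599 z 0.0509 | Ft 0.5 Fr 0.7 Fz 0.6 | yaw-tan 0.094 rp [3.141e+00 1.000e-03] w 0.0327
```

View pics/w10c.png

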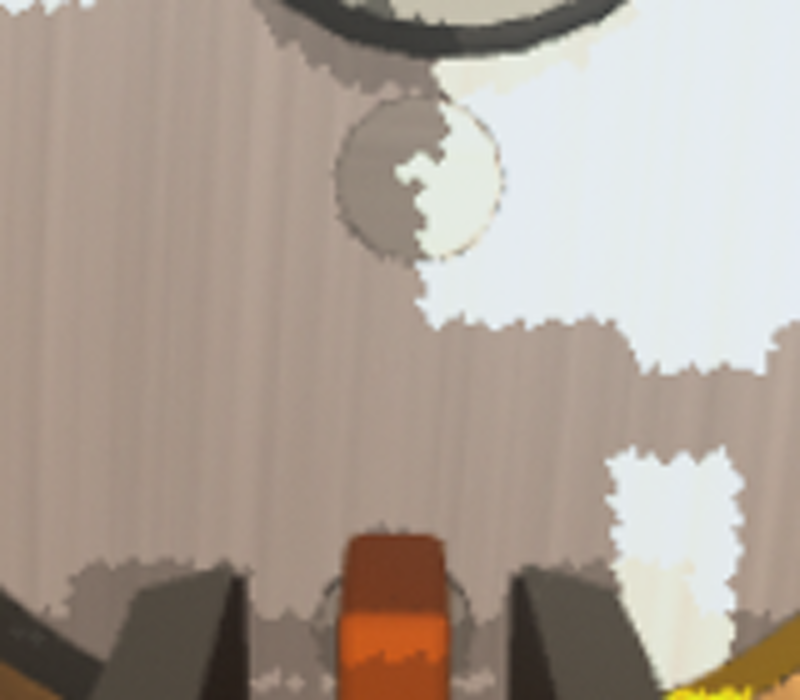

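Released. The pin stays centred between the open fingers with its collar visible, and all forces are near zero. Retracting straight up.

>>> servo_tool(targets="0.35 0.006 0 -0.04 0 0 0; 0.35 0.006 0 -0.1 0 0 0; 0.35 0.006 0 -0.2 0 0 0; 0.35 0.006 0 -0.32 0 0 0; 0.35 0.006 0 -0.44 0 0 0; 0.35 0.006 0 -0.52 0 0 0; 0.35 0.006 -0.1 -0.52 0 0 0; 0.35 0.006 -0.2 -0.52 0 0 0; 0.35 0.006 -0.2 -0.52 0 0 0; 0.35 0.006 -0.2 -0.52 0 0 0")

```text
time: 19.98
tool_pos: [0.5914, -0.1684, 0.182]
ee_rot: [3.141, -0.001, -0.533]
wrist_force: [0.8, 0.2, -0.2]
width: 0.0331
```

```bash
python3 - <<'E'
from h import *
o=get_obs(); print(o["time"],o["tool_pos"],o["wrist_force"])
im,K,W=cam('wrist'); show(im,'w11c',(200,60,440,240),3); np.savez("w11.npz",im=im,K=K,W=W); show(im,"w11")
im,K,W=cam('scene'); show(im,'s11c',(180,120,340,260),5)
im,K,W=cam('top'); show(im,'t11',(170,130,470,280),2)
E
```

```text
19.9833 [ 0.59142986 -0.16844896  0.18196868] [ 0.80045605  0.17127462 -0.24087719]
```

View pics/s11c.png

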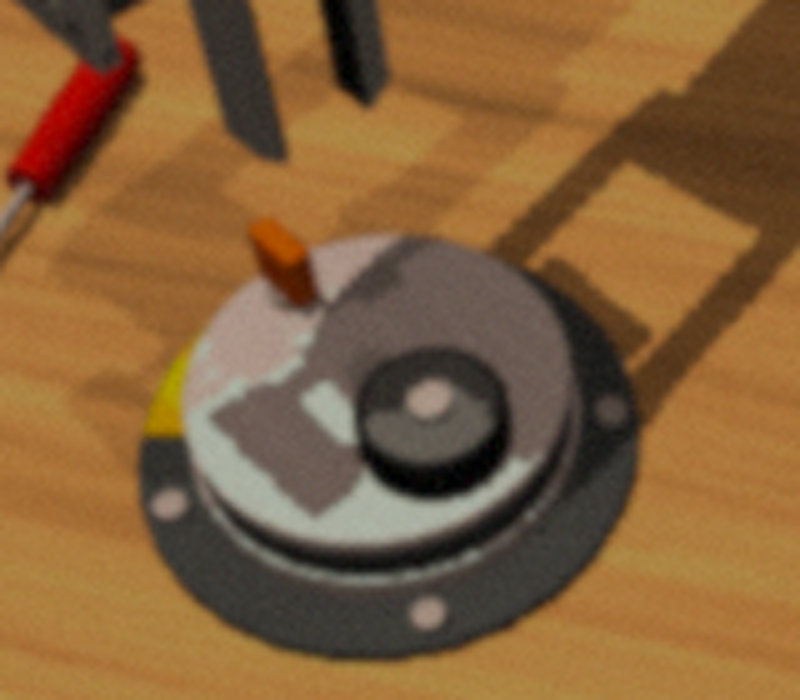

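View pics/w11.png

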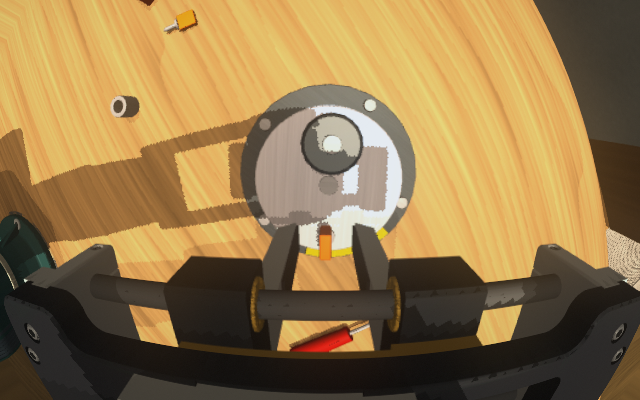

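View pics/t11.png

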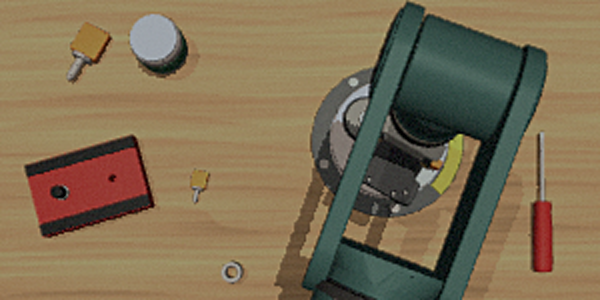

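The pin stands in the wheel and the wheel stays wound. The loose large and small pins look shifted from the first top view, so I'll check whether I touched them, and also check the pin's uprightness and height.

```bash
python3 - <<'E'
from h import *
a=cv2.imread("pics/top0.png")[:,:,::-1]; t,Kt,Wt=cam('top')
def orange(im,K,W,f,nm):
    m,l,b=blobs(im,(8,120,90),(23,255,255),10)
    for i,s,c in b:
        if s[4]<800:
            p=onz(c,.01,K,W,f)
            if abs(p[1])<.4 and .3<p[0]<.8: print(nm,c.round(1),s[4],p.round(3))
orange(a,Kt,Wt,False,"top0");orange(t,Kt,Wt,False,"now")
for n in ("w1","w2","w4"):
    d=np.load(n+".npz"); orange(d["im"],d["K"],d["W"],True,n)
show(np.hstack([a[140:250,180:300],t[140:250,180:300]]),"cmp",None,3)
s,K,W=cam('scene')
for z in (.046,.050,.080): print("pin axis px in s11c at",z,[(px(np.array([x,y,z]),K,W)-[180,120])*5 for x,y in [(.566,-.2124)]])
print(get_obs()["time"])
E
```

```text
top0 [248.3 136.2] 10 [0.781 0.155 0.01 ]
top0 [243.4 165. ] 16 [0.7   0.169 0.01 ]
top0 [194.3 169.6] 103 [0.689 0.305 0.01 ]
top0 [438.  206.5] 10 [ 0.577 -0.365  0.01 ]
top0 [222.5 217.9] 45 [0.554 0.225 0.01 ]
top0 [264.6 233.7] 28 [0.509 0.11  0.01 ]
now [214.6 150. ] 223 [0.744 0.249 0.01 ]
now [243.  164.8] 15 [0.701 0.17  0.01 ]
now [388.1 211.9] 15 [ 0.564 -0.228  0.01 ]
now [269.1 219.2] 67 [0.549 0.097 0.01 ]
now [325.2 227.7] 53 [ 0.523 -0.056  0.01 ]
now [333.9 229.4] 20 [ 0.518 -0.079  0.01 ]
now [348.8 238.4] 30 [ 0.493 -0.119  0.01 ]
now [324.3 239.3] 11 [ 0.492 -0.053  0.01 ]
now [359.4 242.1] 17 [ 0.483 -0.148  0.01 ]
now [318.6 248.6] 54 [ 0.467 -0.037  0.01 ]
now [357.4 248.3] 24 [ 0.466 -0.142  0.01 ]
now [317.1 269. ] 151 [ 0.412 -0.032  0.01 ]
now [310.6 280.7] 18 [ 0.381 -0.014  0.01 ]
now [302.8 309.9] 396 [0.305 0.007 0.01 ]
w1 [73.3 53.7] 216 [0.545 0.255 0.01 ]
w2 [326.7 189.9] 404 [0.553 0.2   0.01 ]
w2 [160.7 275.1] 27 [0.337 0.059 0.01 ]
w2 [146.7 294.8] 191 [0.307 0.02  0.01 ]
w4 [468.2  56.8] 26 [0.692 0.374 0.01 ]
w4 [125.8  91.5] 46 [0.308 0.305 0.01 ]
w4 [494.4 121.1] 36 [0.734 0.308 0.01 ]
w4 [512.6 117.6] 14 [0.759 0.317 0.01 ]
w4 [296.3 306.2] 207 [0.531 0.062 0.01 ]
w4 [354.2 308.3] 183 [0.602 0.066 0.01 ]
pin axis px in s11c at 0.046 [array([287.35837874, 290.64548873])]
pin axis px in s11c at 0.05 [array([285.67965814, 284.48662629])]
pin axis px in s11c at 0.08 [array([272.6324041 , 236.61907585])]
20.2333
```

View pics/cmp.png

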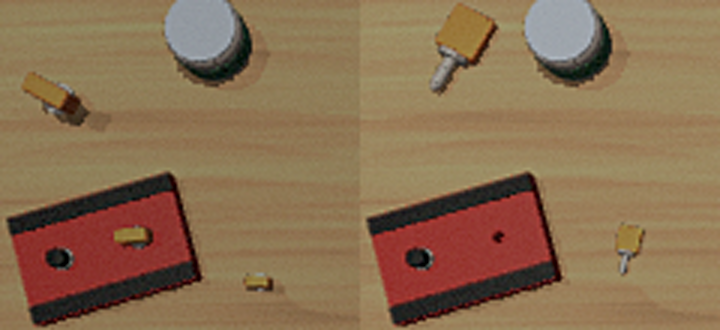

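The small look-alike was already lying in the wrist view at t = 1.45 s, before the hand got near, so those loose pins toppled by themselves. The can, insert and drift are unmoved. Zooming in on the pin's seating.

>>> servo_tool(targets="0.35 -0.1 -0.1 -0.05 0 0 0; 0.35 -0.2 -0.2 -0.1 0 0 0; 0.35 -0.3 -0.2 -0.1 0 0 0; 0.35 -0.4 -0.2 -0.1 0 0 0; 0.35 -0.4 -0.2 -0.1 0 0 0; 0.35 -0.4 -0.2 -0.1 0 0 0")

```text
time: 20.73
tool_pos: [0.5298, -0.0751, 0.2067]
ee_rot: [3.142, -0.001, -0.535]
wrist_force: [0.8, -1.4, -0.2]
width: 0.0329
```

```bash
python3 - <<'E'
from h import *
print(get_obs()["time"],get_obs()["tool_pos"])
s,K,W=cam('scene'); show(s,"s12",(215,145,275,195),12)
b=[]
for z in (.046,.050,.080): print(z,(px(np.array([.566,-.2124,z]),K,W)-[215,145])*12)
w,K,W=cam('wrist'); show(w,"w12"); np.savez("w12.npz",im=w,K=K,W=W)
t,K,W=cam('top'); show(t,"t12",(320,150,420,250),6)
for z in (.046,.050,.080): print(z,(px(np.array([.566,-.2124,z]),K,W)-[320,150])*6)
E
```

```text
20.7333 [ 0.52984291 -0.07511859  0.20671348]
0.046 [269.66010898 397.54917294]
0.05 [265.63117955 382.7679031 ]
0.08 [234.31776984 267.88578203]
0.046 [384.48051443 360.52664188]
0.05 [385.68622937 359.75990412]
0.08 [395.00313392 353.83510198]
```

View pics/s12.png

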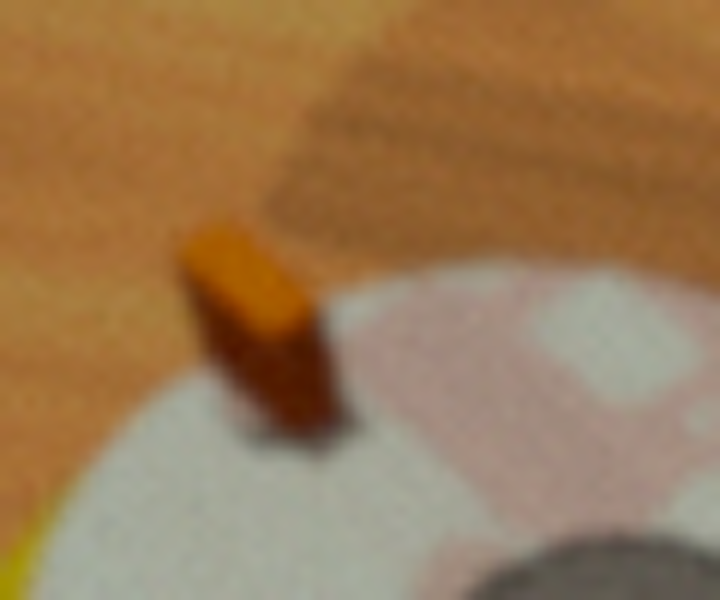

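View pics/t12.png

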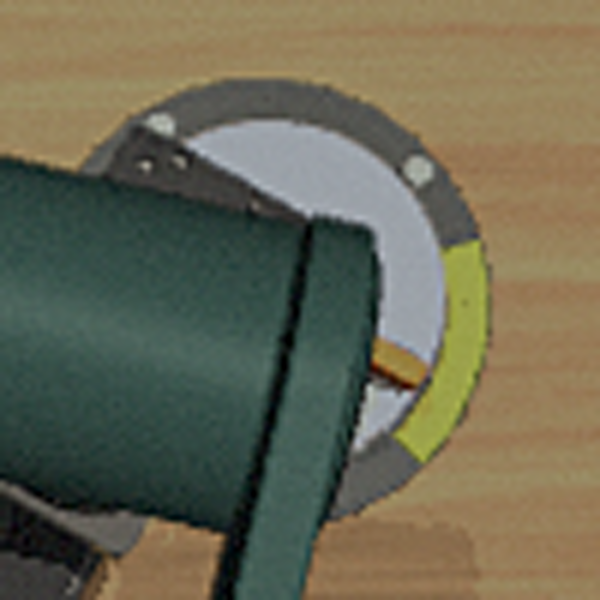

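View pics/w12.png

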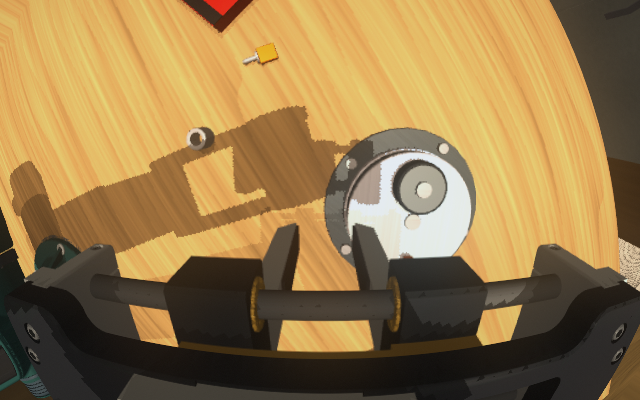

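The scene zoom shows the top face at about (250,277), within 2 mm of the seated prediction (234,268); an unseated pin would be 50 px higher. The collar sits flat on the wheel with no shank showing. Last check is the wheel angle from the pulley, then hand in.

```bash
python3 - <<'E'
from h import *
a0=np.arctan2(.0136,.0376)
for n,uv in [("w11",(332,143.5)),("w12",(424,189.5))]:
    d=np.load(n+".npz"); p=onz(uv,.068,d["K"],d["W"],True)[:2]-AX; print(n,np.hypot(*p),np.arctan2(p[1],p[0])-a0)
o=get_obs(); print(o["time"],o["wrist_force"]); robot.close_job()
E
```

```text
w11 0.040329428641508194 0.6110762974750545
w12 0.039617031528670354 0.5746961075755309
20.8833 [ 0.12237455 -0.26759926 -0.89210822]
the job is handed in; nothing more can be done
```

The middle-sized orange pin is fully home in the lock hole and keeps the wheel wound. I handed the job in at 20.9 s with the gripper clear of everything.

**What I did:** I took the pin from the red insert, put it through the red-marked eye at rest, and wound the wheel with it. I felt for the hole with about 4–10 N of press. The pin caught the hole's far wall at about 0.71 rad and went in at about 0.66 rad. I pushed it home, eased the spring load onto the hole's wall and let go.

**Last checks:**
- **Seating:** the tool reached the collar-down height (tip 23 mm up) and did not move when I pressed a little more. The scene picture agrees within about 2 mm, with the collar flat on the wheel and no shank showing.
- **Wheel angle:** the pulley's position gave 0.61 and 0.57 rad in two views after release. That is a 0.04 rad spread from the coarse pixel reading, and both agree with the pin resting on the hole's wall. I commanded at most about 0.76 rad, far from the end of the yellow band.
- **Forces:** the largest readings at the end of any move were about 13 N sideways and 10 N down.
- **Bystanders:** the drift and can stand where they were. The screwdriver and socket look unmoved, but I did not measure them.

**Disagreed with the first view:** the loose large and small look-alike pins, which stood at the start, now lie on the bench. The small one was already down at 1.45 s, before the arm was near it. The large one was out of that view, so I did not see it fall; I felt no contact with it.

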